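# Feel out the slicer carriage's tight spot and flag it

## Robot

A 6-joint arm with a two-finger parallel gripper is mounted at the origin on a cart in front of the work surface, level with it; the furniture and walls round the work are solid. World frame = base frame: x ahead of the robot, y to its left, z up, the work surface at z = 0. Lengths are in m, angles in rad, forces in N, time in s.
With the tool pointing down it reaches from about 0.325 to 0.875 m from the base axis. Payload 4.4 kg.
Tool frame: the origin (TCP) lies midway between the tips of the shut fingers; the grasp point (between the pads) lies behind it (robot.hold_point_z is the y of the grasp point in the tool frame, in m); y points along the fingers, z is the direction in which the jaws open and shut, and the axes are right-handed (so a half turn about y gives the same grasp; the last joint's range is limited). The gripper opens to 85 mm and grips with 20 to 120 N. Pads are 22 mm wide; open, the fingers measure 114 mm over their backs; the gripper's body (76 mm by 85 mm) begins 54 mm behind the grasp point. The pads swing forward as they close: fully open they stand 13 mm farther back than shut.
Start: joints at [1.048, 0.207, 1.542, -0, 1.393, -0.15], TCP at [0.209, 0.536, 0.231] pointing down, gripper open.
Joint ranges: [-2.73, 2.73], [-0.86, 2.22], [0.23, 2.46], [-1.11, 4.25], [0.08, 2.63], [-2.82, 2.82]. Speed limits (rad/s): [2.79, 2.79, 3.14, 3.14, 3.14, 3.14].

## Interface

Orientations are given as a unit quaternion [w, x, y, z].
In Python, from bench import robot gives the robot as it stands. Calls block until the motion is done:
- robot.move_pose(position, orientation): joint-space move of the TCP to a pose.
- robot.move_l(position, ori=None, v=0.15): straight line of the TCP; ori=None keeps the orientation; v is the mean speed in m/s.
- robot.move_j(angles): joint-space move.
- robot.ungrasp() and robot.gripper_close(): open the fingers fully, or close them until they stop; the grip force is fixed at half the most.
- robot.dwell(seconds).
- robot.solve_ik(position, orientation): joint angles nearest the present ones, or None.
- robot.grab_frame(name): name is "scene" or "top" or "wrist"; returns a dict with "color" (400x640x3 uint8, red, green, blue), "range_z" (400x640 float32, m along the optical axis (not along the pixel's ray), 0 where there is no reading), "vertical_fov" (degrees; the focal length in pixels is half the picture's height over the tangent of half this angle, whatever the lens; pixels are square), "cx", "cy" (the principal point, pixels), "origin" and "attitude" of the camera in the world; the wrist camera has in their place "T_tool_cam" (4x4, takes a point from camera to tool coordinates, whose origin is the TCP and whose axes are the tool frame's). Camera axes: x right, y down, z forward; pixel columns grow to the right and rows downward; lengths in m; the calibration is good to about 2 mm. A picture is of the moment at which its call begins: read the wrist's pose just before it.
A pose or a line that the arm cannot do raises robot.PlanningError and nothing moves.
- robot.sign_off(): hands the job in, once; it reports no verdict.
Trained networks look in the newest picture that a camera, given by its name, has taken for a name from the list of things; names that differ only in an ending like _2 or _b are one class to them, and where a whole thing is asked for, a point or a joint stands for the part that bears it (a point fixed in the world has none). Each returns a list of dicts, best first, with "score" (0 to 1); they miss things now and then, are a little off and sometimes report something else, mostly with a low value. They report only what shows in the picture. A call takes as long as a camera call.
- robot.recognise(camera, label): "bbox" ([left, top, right, bottom] in pixels, round what is visible of it).
- robot.tip_of(camera, label): "xy" ([column, row] in pixels: a listed point, or the origin of a listed thing).
Readings, each from a call of its own:
- robot.get_time_s(): time.
- robot.get_qpos(): joint angles.
- robot.get_dq(): joint speeds.
- robot.get_tau(): joint torques, N m.
- robot.get_position(): TCP position.
- robot.get_orientation(): TCP orientation.
- robot.get_wrist_force(): force on the tool from outside, world axes, zero at the start.
- robot.get_ft_torque(): the same for the moment, N m.
- robot.get_width(): finger opening in m.
Only numpy, scipy, OpenCV 4.12 (cv2) and the standard library are available. Lean on these libraries where they do the work, as an engineer would, in place of code of your own. Each camera call takes 0.05 s, during which the arm holds its last target. There are 200 camera calls.

## Task

The food slicer's blade is off for cleaning and its carriage drags at one spot that cannot be seen. Run the carriage gently along its whole travel, first until it touches the left stop and then until it touches the right stop, without ramming either, feeling for the spot; then bring the carriage back to stand on that spot, slide the red marker level with the carriage's middle, and let go of both. Leave the other things on the worktop where they are.

Things in the scene. Friction and masses are not known exactly. Their poses are not given: they have to be found in the camera images.
- slicer_bed: Fixed white bed of a food slicer (blade off), 150 (x) by 370 mm (y), top 12 mm above the worktop, two grey end blocks (tops at 47 mm) 320 mm apart; may be turned up to 0.2 rad. Origin: on the worktop under mid-travel of the carriage; x points away from the robot, y to the robot's left along the travel, z up.
- guide_track: Fixed aluminium track under the carriage, 18 mm wide, 300 mm long along y, top at 23 mm; origin and axes as slicer_bed. One hidden spot in it, within 65 mm of mid-travel, different each time, grips the carriage: the drag rises from 1.5 N to a peak of about 10 N, over some 17 mm of travel. Track and carriage touch only there.
- carriage: Aluminium carriage, 62 (x) by 70 mm (y), top at 45 mm, slides along the bed's y, stays where left. On it a black upright grip, 32 (x) by 16 mm (y), 50 to 86 mm above the worktop: pinch it across the 16 mm, along the travel, at 70 mm height. Origin: worktop level under the grip; axes as slicer_bed. It meets the stops with its origin 100 mm either side of the bed's.
- stop_left: Black rubber stop, 16 mm across, on the left (+y) end block. Origin: middle of its contact face, 135 mm from the bed's origin and 34 mm up. It is springy, 2 N per mm of push.
- stop_right: The same rubber stop on the right (-y) end block; it faces +y.
- marker: Red marker on a thin rod 70 mm nearer the robot than the carriage's line; slides along the bed's y within 138 mm of its middle, friction 2 N, stays where left. Its upright tab, 22 (x) by 12 mm (y), stands 36 to 65 mm above the worktop: pinch it across the 12 mm, along the travel, at 53 mm height. Origin: worktop level under the tab's middle, which is its mark.
- pepper_mill: Bystander, not to be disturbed: wooden pepper mill, 58 mm across, 170 mm tall. Origin: centre of its underside.
- tea_canister: Bystander, not to be disturbed: purple canister with wooden lid, 92 mm across, 110 mm tall. Origin: centre of its underside.
- yoghurt_tub: Bystander, not to be disturbed: white and red yoghurt tub, 72 mm across, 71 mm tall. Origin: centre of its underside.
- timer: Bystander, not to be disturbed: red and white round kitchen timer, 62 mm across, 52 mm tall. Origin: centre of its underside.
- lemon: Bystander, not to be disturbed: yellow lemon, 77 x 51 x 52 mm. Origin: centre of its underside.
- spice_jar: Bystander, not to be disturbed: spice jar with red cap, 45 mm across, 106 mm tall. Origin: centre of its underside.
- apple: Bystander, not to be disturbed: red apple, 70 mm across, 65 mm tall. Origin: centre of its underside.

How it is judged:
On the way, in this order (a step that is already met when the one before it is completed fails the run):
1. the carriage touches the left stop (over 1.5 N) (contact force between carriage and stop_left above 1.5 N), for 0.05 s.
2. the carriage then touches the right stop (over 1.5 N) (contact force between carriage and stop_right above 1.5 N), for 0.05 s.
At the end, for the whole second after the job is handed in: The carriage stands on the tight spot (the track grips it with over 3 N, which holds within about 8 mm of the spot's middle), the marker is level with the carriage's middle within 6 mm along the travel, and both are at rest (contact force between carriage and guide_track above 3 N and y of marker in the frame of carriage between -0.006 and 0.006 m and linear speed of each of carriage, marker below 0.005 m/s); the robot touches nothing.
It fails at once if a stop is rammed (over 16 N) (contact force between carriage and stop_left above 16 N or contact force between carriage and stop_right above 16 N).
It fails at once if a bystander is moved more than 20 mm (distance of any of pepper_mill, tea_canister, yoghurt_tub, timer, lemon, spice_jar, apple from where it was at the start of the episode above 0.02 m).
It also fails if it takes over 64 s, if anything falls off the work surface, if the arm or the gripper's body presses on something with over 40 N, if the wrist force passes 120 N, or if a joint passes its speed limit or range.

## Working session

There is one attempt and no reset: what is moved stays moved. The work goes in short steps, each a Python script; the robot and the scene stay as the last script left them, time stands still between calls to the robot, and variables do not carry over. Pictures are saved under pics/ and viewed, about 8 in all and at most 12, crops included, and the job is handed in when it is done.

```bash
mkdir -p pics; ls; cat > h.py <<'E'
import numpy as np, cv2
from scipy.spatial.transform import Rotation as R
from bench import robot
def shot(cam,name=None):
    p=robot.get_position(); q=robot.get_orientation()
    f=robot.grab_frame(cam)
    K=200/np.tan(np.radians(f["vertical_fov"])/2)
    T=np.eye(4)
    if cam=="wrist":
        A=np.eye(4);A[:3,:3]=R.from_quat(np.roll(q,-1)).as_matrix();A[:3,3]=p
        T=A@np.array(f["T_tool_cam"])
    else:
        a=np.array(f["attitude"]); T[:3,:3]=a if a.shape==(3,3) else R.from_quat(np.roll(a,-1)).as_matrix(); T[:3,3]=f["origin"]
    if name: cv2.imwrite("pics/"+name,f["color"][:,:,::-1])
    f["K"]=K;f["T"]=T
    return f
def ray(f,uv):
    d=np.array([(uv[0]-f["cx"])/f["K"],(uv[1]-f["cy"])/f["K"],1.0])
    return f["T"][:3,3],f["T"][:3,:3]@d
def atz(f,uv,z):
    o,d=ray(f,uv); return o+d*(z-o[2])/d[2]
def cloud(f):
    v,u=np.mgrid[:400,:640]; z=f["range_z"]
    P=np.stack([(u-f["cx"])/f["K"]*z,(v-f["cy"])/f["K"]*z,z],-1)
    return P@f["T"][:3,:3].T+f["T"][:3,3]
E
python3 - <<'E'
from h import *
for c in ("top","scene"):
    f=shot(c,c+"0.png"); print(c,f["T"].round(3).tolist(),f["K"])
    P=cloud(f)
    for l in ["carriage","marker","stop_left","stop_right","slicer_bed","pepper_mill","tea_canister","yoghurt_tub","timer","lemon","spice_jar","apple"]:
        t=robot.tip_of(c,l)[:2]
        zz={"stop_left":.034,"stop_right":.034}.get(l,0)
        print(l,[(np.round(x["xy"]),round(x["score"],2),atz(f,x["xy"],zz).round(3)) for x in t])
im=np.vstack([cv2.imread("pics/top0.png"),cv2.imread("pics/scene0.png")]);cv2.imwrite("pics/both.png",cv2.resize(im,(480,600)))
print(robot.get_time_s(),robot.get_orientation(),robot.hold_point_z,robot.get_wrist_force())
E
```

```text
pics
top [[-0.017, -0.992, 0.122, 0.375], [-1.0, 0.017, 0.006, 0.011], [-0.008, -0.122, -0.992, 1.207], [0.0, 0.0, 0.0, 1.0]] 377.54490720396296
carriage [(array([308., 192.]), 0.91, array([0.555, 0.054, 0.   ]))]
marker [(array([347., 210.]), 0.6, array([ 0.495, -0.071,  0.   ]))]
stop_left [(array([272., 194.]), 0.5, array([0.546, 0.166, 0.034]))]
stop_right [(array([362., 186.]), 0.37, array([ 0.568, -0.119,  0.034]))]
slicer_bed [(array([316., 190.]), 0.96, array([0.564, 0.025, 0.   ])), (array([395., 254.]), 0.56, array([ 0.354, -0.221,  0.   ]))]
pepper_mill [(array([266., 152.]), 0.68, array([0.691, 0.189, 0.   ])), (array([254., 253.]), 0.31, array([0.363, 0.226, 0.   ]))]
tea_canister [(array([197., 159.]), 0.68, array([0.672, 0.415, 0.   ]))]
yoghurt_tub [(array([435., 241.]), 0.63, array([ 0.392, -0.348,  0.   ]))]
timer [(array([398., 146.]), 0.75, array([ 0.704, -0.246,  0.   ]))]
lemon [(array([396., 256.]), 0.62, array([ 0.348, -0.222,  0.   ])), (array([252., 251.]), 0.35, array([0.369, 0.232, 0.   ]))]
spice_jar [(array([351., 148.]), 0.57, array([ 0.701, -0.092,  0.
[... 467 characters left out ...]
4, 0.172, 0.034]))]
stop_right [(array([366., 212.]), 0.48, array([ 0.556, -0.108,  0.034]))]
slicer_bed [(array([330., 209.]), 0.74, array([0.558, 0.014, 0.   ]))]
pepper_mill [(array([302., 174.]), 0.94, array([0.679, 0.178, 0.   ]))]
tea_canister [(array([243., 158.]), 0.68, array([0.667, 0.409, 0.   ])), (array([319., 205.]), 0.44, array([0.559, 0.054, 0.   ]))]
yoghurt_tub []
timer []
lemon [(array([378., 283.]), 0.94, array([ 0.344, -0.229,  0.   ]))]
spice_jar [(array([381., 194.]), 0.72, array([ 0.694, -0.104,  0.   ]))]
apple [(array([240., 227.]), 0.92, array([0.368, 0.224, 0.   ]))]
1.3 [-0.69492199  0.69492309 -0.13069673  0.13070459] -0.0187 [ 0.171202    1.26365316 -0.07483094]
```

View pics/top0.png

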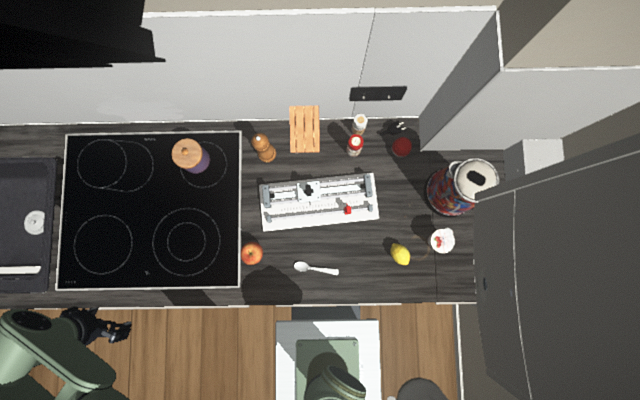

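View pics/scene0.png

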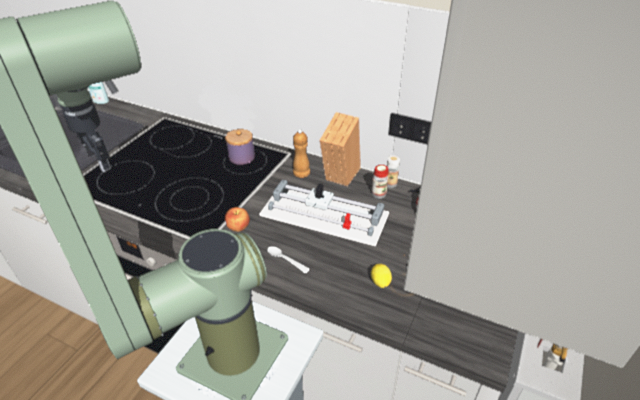

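The top view shows the bed around pixel (318,200), its grip at (308,190), the red marker at (347,210) and the bystanders clear of the bed. Next I'll look from above with the wrist camera.

```bash
cat >> h.py <<'E'
def ori(psi,s=1):
    z=s*np.array([-np.sin(psi),np.cos(psi),0]); y=np.array([0,0,-1.]); x=np.cross(y,z)
    return np.roll(R.from_matrix(np.stack([x,y,z],1)).as_quat(),1)
E
python3 - <<'E'
from h import *
f=shot("top");P=cloud(f);c=f["color"].astype(int)
# bed fit: points at z 8..16mm near bed
m=(abs(P[...,2]-.012)<.006)&(c.min(-1)>150)&(abs(P[...,0]-.55)<.14)&(abs(P[...,1]-.02)<.23)
r=cv2.minAreaRect(P[m][:,:2].astype(np.float32)*1000); print(m.sum(),r)
print(f["T_tool_cam"] if "T_tool_cam" in f else "")
for s in (1,-1):
    q=robot.solve_ik([.5,.02,.33],ori(.085,s)); print(s,q)
g=min((1,-1),key=lambda s: 9 if robot.solve_ik([.5,.02,.33],ori(.085,s)) is None else abs(robot.solve_ik([.5,.02,.33],ori(.085,s))[5]))
print(g)
robot.move_pose([.5,.02,.33],ori(.085,g))
f=shot("wrist","w1.png"); print(f["T"].round(3).tolist())
for l in ["carriage","marker","stop_left","stop_right","slicer_bed"]:
    t=robot.tip_of("wrist",l)[:2]
    zz={"stop_left":.034,"stop_right":.034}.get(l,0)
    print(l,[(np.round(x["xy"]),round(x["score"],2),atz(f,x["xy"],zz).round(4)) for x in t])
P=cloud(f);c=f["color"].astype(int)
m=(c[...,0]>120)&(c[...,1]<60)&(c[...,2]<60)&(P[...,2]>.04)&(P[...,2]<.075)
print("red",m.sum(),P[m].mean(0),P[m].min(0),P[m].max(0))
m=(c.max(-1)<90)&(P[...,2]>.075)&(P[...,2]<.095)
print("grip",m.sum(),np.median(P[m],0),P[m].min(0),P[m].max(0))
m=(abs(P[...,2]-.012)<.004)&(c.min(-1)>130)
print(m.sum(),cv2.minAreaRect(P[m][:,:2].astype(np.float32)*1000))
np.savez("w1.npz",P=P,c=c)
print(robot.get_time_s(),robot.get_wrist_force())
E
```

```text
2468 ((555.0516967773438, 23.782073974609375), (211.80218505859375, 369.7118225097656), 5.69184684753418)

1 [-1.33147100e-01 -1.56861693e-02  1.58156886e+00 -4.44089210e-16
  1.57570996e+00 -1.78894343e+00]
-1 [-1.33147100e-01 -1.56861693e-02  1.58156886e+00 -4.44089210e-16
  1.57570996e+00  1.35264923e+00]
-1
[[0.087, -0.942, -0.324, 0.583], [-0.996, -0.083, -0.026, 0.028], [-0.002, 0.325, -0.946, 0.473], [0.0, 0.0, 0.0, 1.0]]
carriage [(array([298., 100.]), 0.74, array([0.5532, 0.0546, 0.    ]))]
marker [(array([390., 152.]), 0.56, array([ 0.4956, -0.0737,  0.    ]))]
stop_left [(array([210., 103.]), 0.66, array([0.5418, 0.1571, 0.034 ])), (array([387., 152.]), 0.65, array([ 0.5023, -0.0631,  0.034 ]))]
stop_right [(array([439., 102.]), 0.74, array([ 0.5675, -0.1156,  0.034 ]))]
slicer_bed [(array([322., 104.]), 0.64, array([0.5498, 0.0234, 0.    ])), (array([166., 226.]), 0.53, array([0.3611, 0.2319, 0.    ]))]
red 245 [ 0.45717845 -0.06111333  0.06054975] [ 0.36119878 -0.3657359   0.0405599 ] [0.50050701 0.25487181 0.07347232]
grip 1012 [ 0.53910898 -0.32401167  0.08483642] [ 0.48705395 -0.35177802  0.07500286] [0.56504596 0.05790818 0.09260862]
13111 ((498.5782470703125, 52.7174072265625), (526.6380615234375, 680.8865356445312), 63.26359558105469)
3.8 [0.19460824 0.35542885 0.30975795]
```

View pics/w1.png

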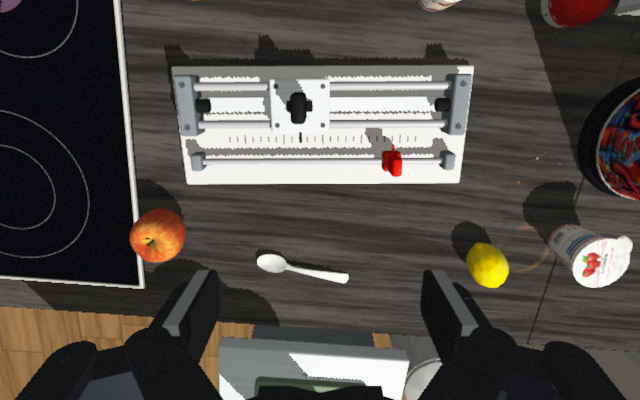

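The wrist view shows the bed corners near (173,67), (474,66), (460,183) and (187,183). The grip is at (298,107), the marker tab at (392,160), and the stops at (203,106) and (442,104). I'll compute a precise fit.

```bash
python3 - <<'E'
from h import *
f=shot("wrist");P=cloud(f);c=f["color"].astype(int)
C=np.array([atz(f,p,.012)[:2] for p in [(173,67),(474,66),(460,183),(187,183)]]);print(C.round(4))
v,u=np.mgrid[:400,:640]
roi=(v>55)&(v<195)&(u>160)&(u<485)
m=roi&(abs(P[...,2]-.012)<.005)&(c.min(-1)>120)
n,lab,st,_=cv2.connectedComponentsWithStats(m.astype(np.uint8)); 
print("bed",m.sum(),cv2.minAreaRect(P[m][:,:2].astype(np.float32)*1000))
psi=.085
for name,m in {"grip":(u>280)&(u<318)&(v>85)&(v<130)&(P[...,2]>.078)&(P[...,2]<.095),"red":roi&(c[...,0]>120)&(c[...,1]<60)&(P[...,2]>.055)&(P[...,2]<.07),
 "Lblk":roi&(u<200)&(abs(P[...,2]-.047)<.004),"Rblk":roi&(u>445)&(abs(P[...,2]-.047)<.004),
 "carr":(u>262)&(u<338)&(v>70)&(v<140)&(abs(P[...,2]-.045)<.003)}.items():
    Q=P[m]; r=cv2.minAreaRect(Q[:,:2].astype(np.float32)*1000)
    print(name,m.sum(),Q.mean(0).round(4),[np.round(x,1) for x in r], "uv",u[m].min(),u[m].max(),v[m].min(),v[m].max())
E
```

```text
[[ 0.5791  0.2068]
 [ 0.6117 -0.1571]
 [ 0.4647 -0.1717]
 [ 0.4328  0.195 ]]
bed 17046 ((521.3051147460938, 20.133682250976562), (150.2239990234375, 369.27801513671875), 5.222535133361816)
grip 456 [0.5492 0.0497 0.0854] [array([548.5,  49.9]), array([31.4, 15.9]), np.float64(5.1)] uv 289 304 94 124
red 145 [ 0.491  -0.0698  0.0646] [array([490.8, -70. ]), array([19.3, 10.5]), np.float64(3.4)] uv 391 400 159 175
Lblk 1067 [0.5381 0.1816 0.047 ] [array([537.3, 180.6]), array([69.2, 23.5]), np.float64(6.1)] uv 173 197 75 136
Rblk 1068 [ 0.5667 -0.1347  0.0467] [array([ 565.7, -134.5]), array([69.1, 22. ]), np.float64(5.8)] uv 447 470 74 135
carr 2631 [0.5501 0.0497 0.0451] [array([545.,  50.]), array([69.4, 69.5]), np.float64(5.3)] uv 268 328 78 139
```

```bash
cat >> h.py <<'E'
PSI=.091; E=np.array([-np.sin(PSI),np.cos(PSI),0]); X=np.array([np.cos(PSI),np.sin(PSI),0]); O=np.array([.5518,.0233,0]); Q=ori(PSI,-1)
def W(y,z,x=0): return O+E*y+X*x+np.array([0,0,z])
def by(): return float((robot.get_position()-O)@E)
ZC=.070-.0187
def fy(): return float(robot.get_wrist_force()@E)
E
python3 - <<'E'
from h import *
robot.move_pose(W(.0266,.12),Q)
robot.move_l(W(.0266,ZC),v=.12)
print("pre",robot.get_wrist_force(),robot.get_time_s())
robot.gripper_close()
print("grip",robot.get_width(),robot.get_wrist_force(),robot.get_time_s())
y=by()
for k in range(8):
    y+=.002; robot.move_l(W(y,ZC),v=.03)
    print(round(y,4),round(by(),4),round(fy(),2),[round((robot.dwell(.02),fy())[1],2) for _ in range(2)],round(robot.get_time_s(),2))
print(robot.get_wrist_force())
E
```

```text
pre [ 0.69211822 -0.08261609  0.15261769] 5.45
grip 0.015335113192022234 [-0.50034567 -0.96198121  3.33661415] 6.0833
0.0285 0.0285 -1.1 [0.02, -0.03] 6.37
0.0305 0.0307 -0.47 [-0.16, -0.88] 6.65
0.0325 0.0328 -0.79 [-1.09, 0.27] 6.93
0.0345 0.0348 -1.13 [0.03, -1.06] 7.22
0.0365 0.0368 -0.63 [0.1, 0.28] 7.5
0.0385 0.0388 0.08 [0.08, -0.21] 7.78
0.0405 0.0408 -0.91 [-0.99, -0.99] 8.07
0.0425 0.0428 0.35 [-0.08, 0.08] 8.35
[-1.63035384 -0.06911801  5.13152081]
```

```bash
cat >> h.py <<'E'
def sweep(y,step,end,stop=None,v=.03):
    log=[]; s=np.sign(end-y)
    while s*(end-y)>1e-4:
        y+=s*min(step,abs(end-y)); robot.move_l(W(y,ZC),v=v)
        f=np.median([fy() for _ in range(1)]); log.append((round(y*1000,1),round(by()*1000,1),round(float(f),1)))
        if stop and -s*f>stop:
            robot.dwell(.04); a=np.mean([(robot.dwell(.02),fy())[1] for _ in range(2)]); print("chk",y,a)
            if -s*a>stop: break
    print(log,robot.get_time_s()); return y
E
python3 - <<'E'
from h import *
y=sweep(.0425,.003,.0965)
y=sweep(y,.0012,.107,2.7)
print(robot.get_wrist_force(),robot.get_width())
E
```

```text
[(np.float64(45.5), 45.9, 0.2), (np.float64(48.5), 49.0, 0.5), (np.float64(51.5), 52.0, 0.4), (np.float64(54.5), 55.0, -0.8), (np.float64(57.5), 58.0, 0.7), (np.float64(60.5), 61.0, 0.7), (np.float64(63.5), 64.0, 0.9), (np.float64(66.5), 67.0, 0.0), (np.float64(69.5), 70.0, -0.3), (np.float64(72.5), 73.0, 0.6), (np.float64(75.5), 76.0, 0.9), (np.float64(78.5), 79.0, -0.3), (np.float64(81.5), 82.0, 0.6), (np.float64(84.5), 85.0, -0.2), (np.float64(87.5), 88.0, 0.4), (np.float64(90.5), 91.0, -0.7), (np.float64(93.5), 94.0, 0.4), (np.float64(96.5), 97.0, -0.5)] 12.85
chk 0.10250000000000004 -3.461363453537243
[(np.float64(97.7), 98.0, -0.7), (np.float64(98.9), 99.2, -0.6), (np.float64(100.1), 100.2, -2.4), (np.float64(101.3), 101.0, -2.4), (np.float64(102.5), 101.8, -3.9)] 14.175
[-1.54121266 -3.34333882  5.81821065] 0.015088031655071365
```

```bash
python3 - <<'E'
from h import *
robot.move_l(W(.035,ZC),v=.08)
y=sweep(.035,.003,-.076)
robot.move_l(W(-.095,ZC),v=.05)
y=sweep(-.095,.0012,-.107,2.7)
print(robot.get_wrist_force(),robot.get_width())
E
```

```text
[(np.float64(32.0), 31.9, -0.2), (np.float64(29.0), 29.1, -0.7), (np.float64(26.0), 26.1, 0.1), (np.float64(23.0), 23.1, -0.1), (np.float64(20.0), 20.1, -0.4), (np.float64(17.0), 17.3, -0.1), (np.float64(14.0), 14.7, 2.6), (np.float64(11.0), 11.4, 0.4), (np.float64(8.0), 8.2, -0.4), (np.float64(5.0), 4.7, -3.2), (np.float64(2.0), 2.0, 0.5), (np.float64(-1.0), -1.0, 0.7), (np.float64(-4.0), -3.9, 0.0), (np.float64(-7.0), -6.9, -0.4), (np.float64(-10.0), -10.0, -0.4), (np.float64(-13.0), -13.0, -1.2), (np.float64(-16.0), -16.0, -0.3), (np.float64(-19.0), -19.0, 0.2), (np.float64(-22.0), -22.0, 0.6), (np.float64(-25.0), -25.0, 0.4), (np.float64(-28.0), -28.0, -0.1), (np.float64(-31.0), -31.0, -1.0), (np.float64(-34.0), -34.0, 0.1), (np.float64(-37.0), -37.0, -0.2), (np.float64(-40.0), -40.0, -0.2), (np.float64(-43.0), -43.0, 1.4), (np.float64(-46.0), -46.0, -1.0), (np.float64(-49.0), -49.0, -0.1), (np.float64(-52.0), -52.0, 0.4), (np.float64(-55.0), -55.0, -0.5), (np.float64(-58.0), -58.0, 0.2), (np.float64(-61.0), -61.0, 0.1), (np.float64(-64.0), -64.0, -0.3), (np.float64(-67.0), -67.0, 0.6), (np.float64(-70.0), -70.0, 0.2), (np.float64(-73.0), -73.0, 0.3), (np.float64(-76.0), -76.0, -0.5)] 24.4167
chk -0.10340000000000005 2.861997102147693
[(np.float64(-96.2), -96.2, 0.8), (np.float64(-97.4), -97.2, 0.4), (np.float64(-98.6), -98.3, 0.1), (np.float64(-99.8), -99.5, 0.9), (np.float64(-101.0), -100.7, -0.0), (np.float64(-102.2), -101.7, 1.1), (np.float64(-103.4), -102.4, 3.5)] 26.775
[-2.17507018  2.68488578  6.59060809] 0.015163369251455984
```

```bash
python3 - <<'E'
from h import *
robot.move_l(W(-.1050,ZC),v=.03); robot.dwell(.12); print(fy(),by())
robot.move_l(W(-.003,ZC),v=.08); robot.dwell(.1)
y=sweep(-.003,.0015,.024,v=.02)
E
```

```text
3.971778730454108 -0.10352971162396127
[(np.float64(-1.5), -1.3, -0.3), (np.float64(0.0), 0.2, -1.3), (np.float64(1.5), 1.7, -0.1), (np.float64(3.0), 3.0, -1.4), (np.float64(4.5), 4.2, -2.7), (np.float64(6.0), 5.1, -3.7), (np.float64(7.5), 6.2, -4.6), (np.float64(9.0), 7.7, -5.7), (np.float64(10.5), 9.6, -4.1), (np.float64(12.0), 11.2, -2.8), (np.float64(13.5), 12.8, -2.8), (np.float64(15.0), 14.5, -2.3), (np.float64(16.5), 16.3, -0.7), (np.float64(18.0), 18.0, -1.4), (np.float64(19.5), 19.5, -1.0), (np.float64(21.0), 21.1, -1.3), (np.float64(22.5), 22.7, -0.4), (np.float64(24.0), 24.2, -1.5)] 33.1667
```

```bash
python3 - <<'E'
from h import *
robot.move_l(W(.013,ZC),v=.04);robot.move_l(W(.008,ZC),v=.02); robot.dwell(.1)
yc=by(); print("carriage",yc,fy())
robot.ungrasp(); print("after",by(),robot.get_time_s())
robot.move_l(W(yc,.13),v=.2)
robot.move_pose(W(-.0875,.11,-.069),Q)
f=shot("wrist")
robot.move_l(W(-.0875,.0343,-.069),v=.12)
robot.gripper_close()
print(robot.get_width(),by(),robot.get_wrist_force(),robot.get_time_s())
robot.move_l(W(yc,.0343,-.069),v=.06); robot.dwell(.1)
print("marker",by(),fy(),robot.get_wrist_force())
open("yc","w").write(str(yc))
E
```

```text
carriage 0.00918596301692258 3.1204516766194197
after 0.007967410707404133 34.775
0.017346887120723173 -0.08768335784370392 [-2.61707452 -0.55160266  5.8693923 ] 37.375
marker 0.0088575943250394 -1.504694573675367 [-2.73033784 -1.76009519  6.12572214]
```

```bash
python3 - <<'E'
from h import *
print(robot.get_width())
robot.ungrasp(); robot.move_l(W(.009,.13,-.069),v=.2); robot.move_l(W(0,.28,-.07),v=.3)
f=shot("wrist","w2.png");P=cloud(f);c=f["color"].astype(int);B=np.stack([(P-O)@E,(P-O)@X,P[...,2]],-1)
near=(abs(B[...,0])<.15)&(abs(B[...,1])<.12)
for n,m in {"grip":near&(c.max(-1)<90)&(P[...,2]>.08)&(P[...,2]<.092),"carr":near&(abs(P[...,2]-.045)<.003)&(abs(B[...,1])<.032)&(abs(B[...,0])<.08),"red":near&(c[...,0]>110)&(c[...,1]<60)&(P[...,2]>.058)&(P[...,2]<.07)}.items():
    print(n,m.sum(),B[m].mean(0).round(4),B[m].min(0).round(4),B[m].max(0).round(4))
print(robot.get_time_s())
E
```

```text
0.017388813053695704
grip 590 [0.0096 0.0004 0.0855] [ 0.0022 -0.015   0.0806] [0.0178 0.0154 0.0893]
carr 3519 [0.0097 0.0008 0.0452] [-0.0251 -0.0315  0.0422] [0.0449 0.0297 0.0479]
red 214 [ 0.0091 -0.0692  0.0646] [ 0.0035 -0.0795  0.0605] [ 0.0149 -0.0599  0.067 ]
41.225
```

View pics/w2.png

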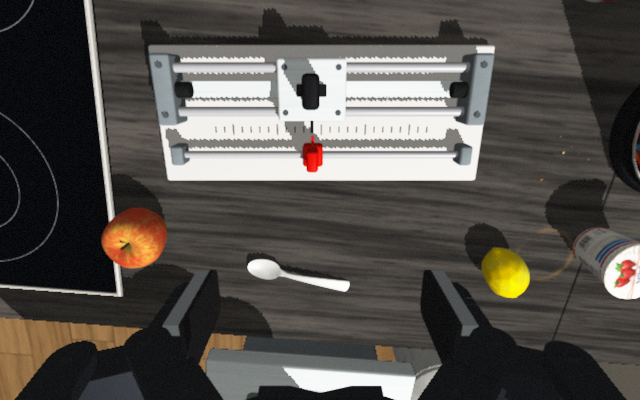

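The carriage (312,90) and the marker (313,153) are level, and the other things are where they were.

```bash
python3 -c "
from h import *
robot.dwell(.3); robot.sign_off()"
```

```text
the job is handed in; nothing more can be done
```

I ran the carriage along its travel in the required order, parked it on the tight spot, set the marker level with it, let go of both and handed the job in. The hand-in reports no verdict.

- **Stops:** the carriage touched the left stop at about 3.5 N and then the right stop at about 4 N. These are wrist-force readings, well under the 16 N limit.
- **Tight spot:** it is centred near y = +9 mm in the bed frame. The drag bump ran from about 2.5 to 16 mm on the fine pass, and the earlier coarse pass agreed. The wrist force there peaked at only 5.7 N, less than the stated 10 N, because I could only read it after each step had stopped. The leftward run started past the spot, so it was first felt on the run to the right.
- **Final position:** after release, the wrist camera put the carriage at +9.6 mm and the marker at +9.1 mm, about 0.5 mm apart. The gripper is clear of everything.
- **Worktop items:** the ones in the last wrist view (apple, lemon, yoghurt tub) stand where they were. I did not check the others again, but the arm went nowhere near them.
- **Disagreement:** the finger opening on the marker read 17 mm instead of the expected 12 mm. The marker still moved to the right place.
- **Time:** about 41 s of the 64 s were used.

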